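# Show the colour-sample slide, label up

### The job

Take the clear slide with the notched upper corner out of the drying rack; the notch marks its frosted label end (with the label face towards you, the notch is at your upper left). Hold it level about 15 cm above the middle of the round palette, notched edge still uppermost, tipped about 45 degrees so that the label face looks up towards the painter's stool across the table. Leave everything else where it is and finish still holding the slide there, motionless and touching nothing else.

Things in the scene. Friction and masses are not known exactly. Their poses are not given: they have to be found in the camera images.
- slide: Colour-sample slide: clear acrylic plate 120 x 8 x 70 mm (along x, y, z), about 80 g, upright in a rack slot. Origin: middle of lower long edge. +x: to the frosted label end (36 mm); +y: normal of the label face (frosting shows through from behind too); +z: to the notched long edge (z = 70 mm). Notch 14 x 14 mm at corner +x, +z. Brown paint patch beside it. Pinch its 8 mm thickness from above.
- slide_mid (a point): centre of the slide, 35 mm above its origin; axes as the slide's
- slide_notch (a point): centre of the notch in the slide (53 mm from the middle towards +x, 63 mm above the lower edge); axes as the slide's
- rack: Wooden drying rack, fixed, 150 x 120 mm, any yaw. Origin: underside, middle. Two rails along x at y = -36, +36 mm, tops at 18 mm, carry the plates; pairs of dowels on them (8 mm thick, tops at 58 mm) form 12 mm wide slots at x = -50, 0, 50 mm. Plates stand along y, label end to +y, the middle 60 mm free of dowels, tops 88 mm above the table. Which piece is in which slot varies.
- blank: clear acrylic slide of the same size with four square corners and no frosting, in another slot of the rack, origin and axes as the slide's; leave it
- panel: primed white canvas panel 100 x 6 x 60 mm in the remaining slot, origin middle of the lower edge; leave it
- palette: Round shallow clear plastic palette dish with dabs of dried paint, 210 mm across, rim 14 mm high, fixed to the table. Origin: underside, middle.
- reader (a point): point in front of the painter: 0.25 m above the far part of the table, at y = 0, straight before the stool (which stands 0.4 m farther out, beyond the far edge); nothing solid there; x points away from the robot, y to the robot's left, z up
- brush: flat paint brush, 205 mm long, 13 mm thick, lying between rack and palette along its x; leave it
- eraser: pink eraser 44 x 20 x 12 mm on the table, nearer the robot; leave it
- tape: roll of masking tape lying flat, 90 mm across, 24 mm high, beyond the brush; leave it
- jar: glass jar, 66 mm across, 85 mm tall, at the left; leave it
- case: black brush case 210 x 65 x 28 mm lying at the right; leave it
There are look-alikes about, which are no part of the job. Leave any orange or red look-alike of the slide alone.

How it is judged:
By the outcome, as a careful person would: the job done as asked, in the order asked, and still so for the second after the job is handed in, while the arm keeps its last pose, push and grip.
It also fails if it takes over 38 s, if anything falls off the work surface, if the arm or the gripper's body presses on something with over 40 N, if the wrist force passes 120 N, or if a joint passes its speed limit or range.

### The arm

A 6-joint arm with a two-finger parallel gripper is mounted at the origin on the work surface. World frame = base frame: x ahead of the robot, y to its left, z up, the work surface at z = 0. Lengths are in mm, angles in rad, forces in N, time in s.
With the tool pointing down it reaches from about 350 to 975 mm from the base axis. Payload 7.1 kg.
Tool frame: the origin (TCP) lies on the front face of the gripper's body, between the roots of the fingers; the fingertips stand 80 mm ahead of it and the grasp point (between the pads) lies 61 mm ahead of it; z points along the fingers, y is the line along which they close (so a half turn about z gives the same grasp; the last joint's range is limited). The gripper opens to 88 mm and grips with 3 to 60 N. Pads are 20 mm wide; open, the fingers measure 115 mm over their backs; the gripper's body (75 mm by 178 mm) begins 61 mm behind the grasp point.
Start: joints at [1.151, 0.423, 1.63, -0, 1.089, -0.019], TCP at [243.815, 575.465, 302.675] pointing down, gripper open.
Joint ranges: [-3, 3], [-0.9, 2.11], [0.09, 2.58], [-1.31, 4.45], [0.11, 2.69], [-2.54, 2.54]. Speed limits (rad/s): [2.39, 2.39, 3.01, 3.14, 3.14, 3.14].

### API

Orientations are given as a rotation vector (axis times angle).
In Python, from workcell import readout, vision, close_job gives the robot as it stands.
- The arm moves only by the tool servo_tool, never from a script. Its argument "plan" is a list that holds one entry, the list of rows, each a list of 7 numbers: the gripper command: -1 is fully open, 1 is shut, values between are in proportion, then the shift along the world's x, y, z in units of 40 mm (1.0 is 40 mm), then the turn, a rotation vector about the world's x, y, z in units of 5 degrees (1.0 is 5 degrees). A call has 1 to 5 rows; each row shifts and turns the commanded pose from where the row before left it; what a row does not reach is not made up. A row lasts 1/12 s, in which the tool goes at most 41.7 mm and 7.16 degrees, less where a joint would pass 70% of its speed; a pose out of reach is approached as far as the arm can. A call is refused whole if a number of a shift passes 1 or a number of a turn 1, either way. A call with a gripper value outside its range is refused whole. The fingers move at their own pace and stop on an object; the grip force is fixed at half the most. Time passes only in rows, so rows that do not move let the fingers close. It gives the time, the measured TCP pose, the force, the opening and the grip force at its end, in the units of the state.
- readout.get_obs(): the state, without advancing time (a new reading comes with each control period).
- vision.get_image(name): name is "scene" or "top" or "wrist"; returns the picture (384x512x3 uint8, red, green, blue); there is no depth.
- vision.camera_params(name): a dict with "fx", "fy", "cx", "cy" (pixels), "rvec" (rotation vector, rad) and "tvec" (3), from world to camera coordinates, as OpenCV has them; the wrist camera has in their place "hand_eye" (4x4, takes a point from camera to tool coordinates, whose origin is the TCP and whose axes are the flange's). Camera axes: x right, y down, z forward; pixel columns grow to the right and rows downward; lengths in mm; the calibration is good to about 2 mm. A picture is of the moment at which its call begins: read the wrist's pose just before it. camera_params takes no time and is no camera call.
- close_job(): hands the job in; it is judged then, once.
The state is a dict: "t": time; "qpos": joint angles; "qvel": joint speeds; "joint_torque": joint torques, N m; "ee_pos": TCP position; "orientation": TCP orientation; "ft_force": force on the tool from outside, world axes, zero at the start; "moment": the same for the moment, N m; "width": finger opening in mm; "grasp_force": force on a finger pad.
Only numpy, scipy, OpenCV 4.12 (cv2) and the standard library are available. Lean on these libraries where they do the work, as an engineer would, in place of code of your own. Each camera call takes 0.05 s, during which the arm holds its last target. There are 200 camera calls.

## Working session

There is one attempt and no reset: what is moved stays moved. The work goes in short steps, Python scripts to look and compute and a tool call to move; the robot and the scene stay as the last step left them, time stands still between calls to the robot, and variables do not carry over. Pictures are saved under pics/ and viewed, at most 10 in all, crops included, and the job is handed in when it is done.

Besides the shell and the picture viewer there is one more tool, called after "Call:" in YAML: its name, and indented under it one key for each argument. servo_tool: Moves the arm, as the interface text tells. Its arguments: {"type":"object","properties":{"plan":{"type":"array"}},"required":["plan"]}

```bash
mkdir -p pics; cat > h.py <<'E'
import numpy as np, cv2
from scipy.spatial.transform import Rotation as R
from workcell import readout, vision, close_job
def cam(name):
    p=vision.camera_params(name)
    K=np.array([[p['fx'],0,p['cx']],[0,p['fy'],p['cy']],[0,0,1]])
    if 'hand_eye' in p:
        o=readout.get_obs(); T=np.eye(4); T[:3,:3]=R.from_rotvec(o['orientation']).as_matrix(); T[:3,3]=o['ee_pos']
        M=T@np.array(p['hand_eye']); return K,M[:3,:3],M[:3,3]
    Rm=R.from_rotvec(np.ravel(p['rvec'])).as_matrix(); return K,Rm.T,-Rm.T@np.ravel(p['tvec'])
def ray(c,uv,z):
    K,Rc,t=c; d=Rc@np.linalg.solve(K,[*uv,1.]); return t+d*(z-t[2])/d[2]
def proj(c,X):
    K,Rc,t=c; q=K@(Rc.T@(np.array(X,float)-t)); return q[:2]/q[2]
def snap(name,f,box=None,s=1.5):
    im=vision.get_image(name)[:,:,::-1]; cv2.imwrite(f'pics/{f}_raw.png',im)
    if box: im=im[box[1]:box[3],box[0]:box[2]]
    cv2.imwrite(f'pics/{f}.png',cv2.resize(im,None,fx=s,fy=s,interpolation=cv2.INTER_CUBIC)); return im
E
python3 - <<'E'
from h import *
snap('top','top1'); snap('scene','scene1')
for n in('top','scene'): c=cam(n); print(n,c[2].round(),c[1].round(2).tolist())
print(readout.get_obs())
E
```

```text
top [ 277.    4. 1817.] [[0.01, -0.98, 0.18], [-1.0, -0.01, -0.02], [0.02, -0.18, -0.98]]
scene [ 1265. -1000.   971.] [[0.83, 0.31, -0.46], [0.55, -0.47, 0.69], [-0.0, -0.82, -0.57]]
{'t': 0.1, 'qpos': array([ 1.15100329e+00,  4.23767643e-01,  1.63059686e+00,  1.36768316e-05,
        1.08859536e+00, -1.89909923e-02]), 'qvel': array([ 2.79756166e-03, -3.29152856e-04, -6.90638663e-04,  5.63463776e-05,
       -2.37415030e-03, -3.85643305e-04]), 'joint_torque': array([ 4.00107256e-04, -5.45611525e+01, -2.74325538e+01,  6.46485295e-02,
        1.87472353e-02, -5.16231410e-05]), 'ee_pos': array([243.65935068, 575.12857034, 301.98390825]), 'orientation': array([-6.25320853e-01, -3.07841356e+00,  2.09179417e-03]), 'ft_force': array([ 0.44674556,  0.08043226, -0.91150843]), 'moment': array([0.02955452, 0.00996977, 0.03414033]), 'grasp_force': 0.0, 'width': 87.91164255203132}
```

View pics/top1.png

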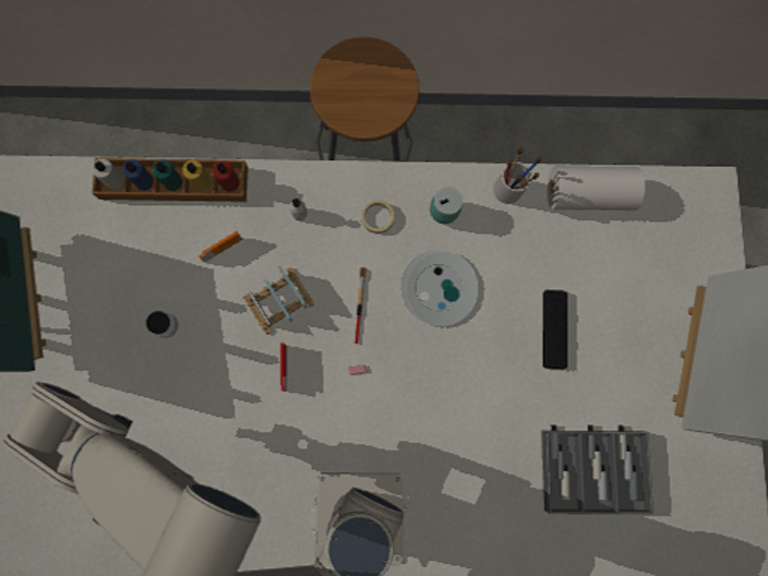

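View pics/scene1.png

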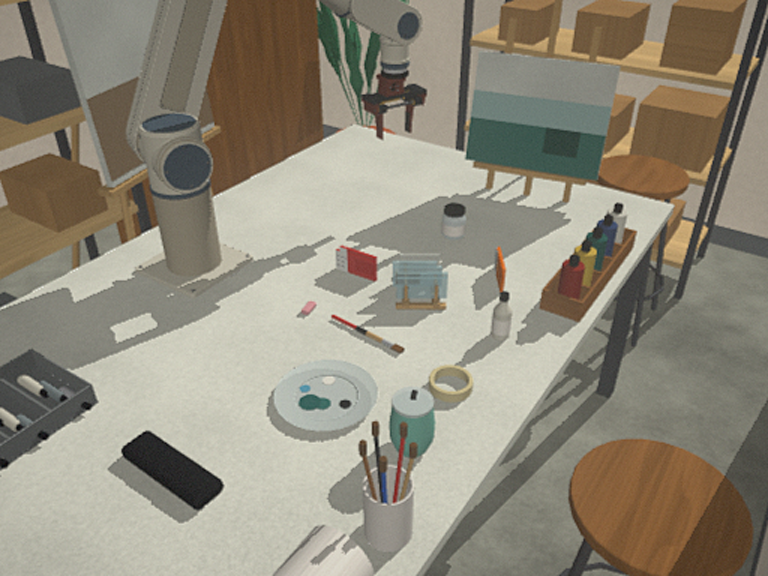

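The top view shows the rack at about (278,300) in the 1.5x picture, its slots running along about (+0.9,−0.4) in the image or the perpendicular. The palette is at (441,289) and the stool at (365,90). Next I'll locate them and plan a wrist look.

```bash
python3 - <<'E'
from h import *
c=cam('top')
for n,uv,z in [('rack',(278,300),60),('pal',(441,289),12),('stool',(365,90),450),('edge',(365,160),0),('brushTop',(363,270),8),('brushbot',(357,340),8),('tape',(378,216),20),('jar',(160,323),85),('redslide',(284,365),70),('orange',(220,245),70)]:
    print(n,ray(c,np.array(uv)/1.5,z).round())
p=vision.camera_params('wrist');print(np.array(p['hand_eye']).round(3).tolist(),p['fx'],p['cx'],p['cy'])
print(R.from_rotvec(readout.get_obs()['orientation']).as_matrix().round(3))
im=cv2.imread('pics/top1_raw.png')[165:235,150:220]; cv2.imwrite('pics/rk.png',cv2.resize(im,None,fx=8,fy=8,interpolation=cv2.INTER_CUBIC))
im=cv2.imread('pics/scene1_raw.png')[155:215,245:315]; cv2.imwrite('pics/rs.png',cv2.resize(im,None,fx=8,fy=8,interpolation=cv2.INTER_CUBIC))
E
```

```text
rack [542. 214.  60.]
pal [ 584. -214.   12.]
stool [939.  -3. 450.]
edge [948.  -7.   0.]
brushTop [634.  -5.   8.]
brushbot [446.   9.   8.]
tape [782. -44.  20.]
jar [477. 506.  85.]
redslide [375. 192.  70.]
orange [684. 368.  70.]
[[-0.001, -0.97, -0.245, 66.137], [1.0, -0.001, -0.0, -0.228], [-0.0, -0.245, 0.97, -81.948], [0.0, 0.0, 0.0, 1.0]] 295.52006063104267 254.58983987479988 188.98725594119097
[[-0.921  0.39  -0.001]
 [ 0.39   0.921 -0.001]
 [ 0.    -0.001 -1.   ]]
```

View pics/rk.png

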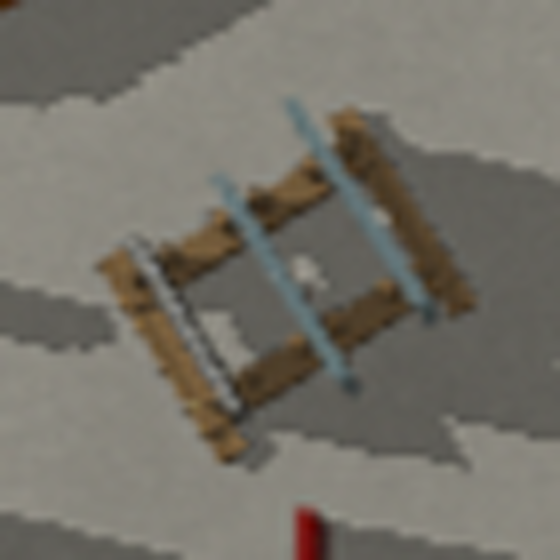

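View pics/rs.png

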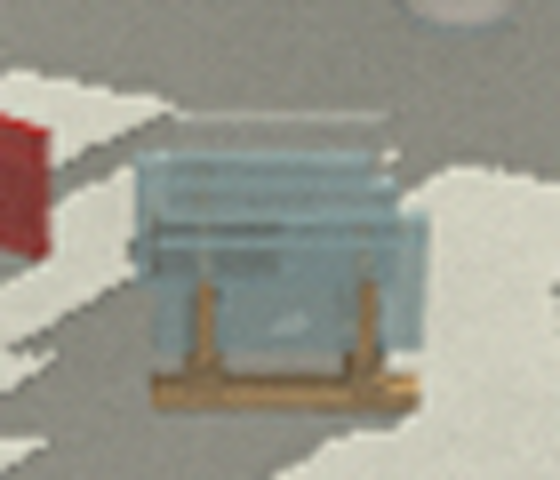

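```bash
python3 - <<'E'
from h import *
c=cam('top');s=cam('scene')
for z in (-100,-200,-300):print(ray(c,np.array((365,88))/1.5,z).round(),ray(s,np.array((660,500))/1.5,z).round())
P=lambda u,v:(150+u/8,165+v/8)
for uv in [(220,180),(350,385),(290,102),(432,315),(133,243),(235,410)]: print(ray(c,P(*uv),88).round(1))
E
```

```text
[1212.   -5. -100.] [1221.    2. -100.]
[1260.   -6. -200.] [1216.   96. -200.]
[1309.   -6. -300.] [1212.  189. -300.]
[586.3 242.3  88. ]
[488.3 177.2  88. ]
[624.7 210.1  88. ]
[522.2 139.3  88. ]
[555.2 282.5  88. ]
[475.8 231.1  88. ]
```

The scene crop shows the middle plate's top edge stepping down at its right end, about (375–397,160–180). So the middle plate should be the slide, with its label at the far (+x,+y) end. I'll move over it and check with the wrist camera.

Call:
servo_tool:
  plan:
    - [[0.1, 0.56, -0.7, 0, 0, 0, 0.85], [0.1, 0.56, -0.7, 0, 0, 0, 0.85], [0.1, 0.56, -0.7, 0, 0, 0, 0.85], [0.1, 0.56, -0.7, 0, 0, 0, 0.85], [0.1, 0.56, -0.7, 0, 0, 0, 0.85]]

```text
t: 0.52
ee_pos: [356.3, 434.0, 302.3]
orientation: [-0.04, -3.141, 0.001]
ft_force: [0.9, 0.4, 0.7]
width: 57.6
grasp_force: 0.0
```

Call:
servo_tool:
  plan:
    - [[0.1, 0.56, -0.7, 0, 0, 0, 0.85], [0.1, 0.56, -0.7, 0, 0, 0, 0.85], [0.1, 0.56, -0.7, 0, 0, 0, 0.85], [0.1, 0.56, -0.7, 0, 0, 0, 0.85], [0.1, 0.56, -0.7, 0, 0, 0, 0.85]]

```text
t: 0.93
ee_pos: [468.5, 293.8, 302.5]
orientation: [0.539, -3.095, 0.0]
ft_force: [1.2, 0.5, -0.5]
width: 39.6
grasp_force: 0.0
```

Call:
servo_tool:
  plan:
    - [[0.1, 0.56, -0.7, 0, 0, 0, 0.85], [0.1, 0.56, -0.7, 0, 0, 0, 0.85], [0.1, 0.2, -0.5, 0, 0, 0, 0.85], [0.1, 0, 0, 0, 0, 0, 0], [0.1, 0, 0, 0, 0, 0, 0]]

```text
t: 1.35
ee_pos: [520.7, 218.6, 302.3]
orientation: [0.867, -3.019, -0.0]
ft_force: [-0.3, 0.3, -0.7]
width: 39.0
grasp_force: 0.0
```

```bash
python3 - <<'E'
from h import *
o=readout.get_obs();print(o['t'],o['ee_pos'],o['qpos'],o['width'],R.from_rotvec(o['orientation']).as_matrix().round(3).tolist())
c=cam('wrist'); snap('wrist','w1')
for X in [(586,242,88),(488,177,88),(625,210,88),(522,139,88)]: print(proj(c,X))
E
```

```text
1.35 [520.72403187 218.56678094 302.28856558] [ 3.76211044e-01  3.36022894e-01  1.76497035e+00  3.39988254e-04
  1.04147499e+00 -1.75428314e+00] 39.0076329332344 [[-0.848, -0.531, -0.001], [-0.531, 0.848, -0.0], [0.001, 0.0, -1.0]]
[241.3113664  242.35851334]
[236.78714215 132.00768139]
[197.86341848 255.97797241]
[186.3125935  140.90712907]
```

View pics/w1.png

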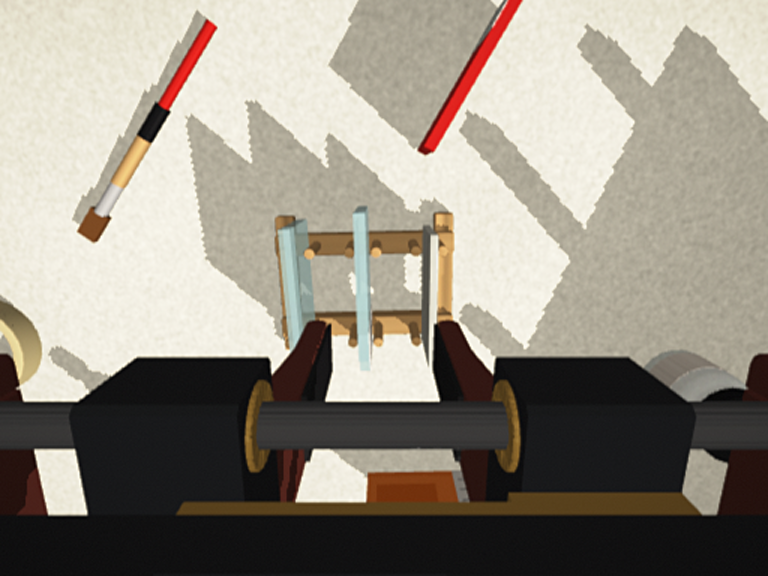

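```bash
python3 - <<'E'
import cv2
im=cv2.imread('pics/w1_raw.png')[130:255,170:310]; cv2.imwrite('pics/w1z.png',cv2.resize(im,None,fx=4.7,fy=4.7,interpolation=cv2.INTER_CUBIC))
E
```

```text
(no output)
```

View pics/w1z.png

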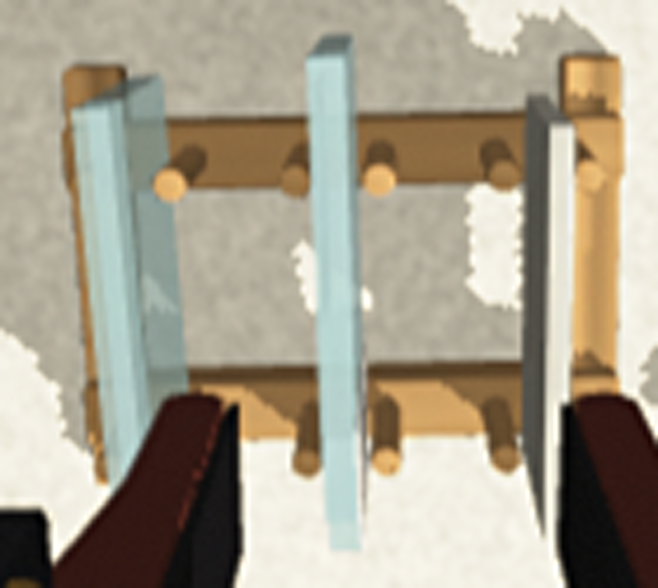

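The zoom shows the middle plate with square near corners. At the far end the top edge steps at about (345,520), and greyish frosting shows on the right (tool +y) face at (363,430). This agrees with the scene view: the slide is in the middle slot, with the label end far and the label face along tool +y.

```bash
python3 - <<'E'
from h import *
c=cam('wrist');im=cv2.imread('pics/w1_raw.png')
a=ray(c,(170+331/4.7,130+55/4.7),88);b=ray(c,(170+346/4.7,130+520/4.7),88);e=ray(c,(170+345/4.7,130+548/4.7),74)
print(a,b,e,np.linalg.norm((b-a)),np.linalg.norm((e-a)[:2]))
d=(b-a)/np.linalg.norm(b-a);print(np.degrees(np.arctan2(d[1],d[0])))
m=a+60*d;print('mid',m, 'shift/40',(m-readout.get_obs()['ee_pos'])/40)
# row scan of plate edges, teal mask
hsv=cv2.cvtColor(im,cv2.COLOR_BGR2HSV)
for r in (150,170,190,205,225,235):
    print(r,hsv[r,228:256].tolist() if r==190 else '',[i+225 for i in range(35) if 75<hsv[r,225+i,0]<110 and hsv[r,225+i,1]>35])
E
```

```text
[493.82558265 185.85136715  88.        ] [582.54330041 244.07188876  88.        ] [594.49404308 250.5570238   74.        ] 106.11532679737589 119.67021738677313
33.27467100510417
mid [543.98858197 218.77056367  88.        ] shift/40 [ 0.59207586 -0.01701534 -5.35860457]
150  []
170  []
190 [[22, 35, 184], [23, 33, 184], [23, 34, 182], [22, 31, 183], [23, 33, 186], [23, 35, 188], [24, 27, 233], [24, 16, 246], [21, 15, 246], [73, 16, 229], [84, 33, 210], [87, 35, 205], [86, 32, 215], [84, 30, 220], [85, 29, 220], [86, 31, 221], [85, 32, 206], [82, 28, 173], [74, 21, 160], [23, 31, 181], [22, 36, 177], [22, 34, 173], [23, 32, 176], [22, 33, 179], [23, 33, 184], [23, 33, 187], [23, 34, 182], [23, 34, 180]] []
205  [240, 242]
225  []
235  []
```

Call:
servo_tool:
  plan:
    - [[0.1, 0.3, 0, -0.5, 0, 0, 0.24], [0.1, 0.28, 0, -0.8, 0, 0, 0], [0.1, 0, 0, -0.8, 0, 0, 0], [0.1, 0, 0, -0.8, 0, 0, 0], [0.1, 0, 0, -0.4, 0, 0, 0]]

```text
t: 1.82
ee_pos: [541.4, 220.4, 167.1]
orientation: [0.904, -3.004, 0.0]
ft_force: [-1.0, 0.2, -0.1]
width: 39.1
grasp_force: 0.0
```

Call:
servo_tool:
  plan:
    - [[0.1, 0, 0, -0.4, 0, 0, 0], [0.1, 0, 0, -0.4, 0, 0, 0], [0.1, 0, 0, -0.2, 0, 0, 0], [0.1, 0, 0, 0, 0, 0, 0], [0.1, 0, 0, 0, 0, 0, 0]]

```text
t: 2.23
ee_pos: [543.4, 220.4, 130.7]
orientation: [0.906, -3.008, -0.0]
ft_force: [-0.1, -0.2, 0.8]
width: 39.7
grasp_force: 0.0
```

```bash
python3 - <<'E'
from h import *
o=readout.get_obs();print(o['t'],o['ee_pos'],o['orientation'],o['ft_force'])
c=cam('wrist'); snap('wrist','w2',s=1.3)
snap('scene','s2',(215,110,345,230),5)
for k in (0,60,-60):
  print(proj(c,(544+k*.836,218.8+k*.549,88)))
E
```

```text
2.2333 [543.39139769 220.35652836 130.69436776] [ 9.05940644e-01 -3.00754745e+00 -5.10898819e-05] [-0.05350429 -0.21441385  0.84816648]
[252.25321181 261.57974675]
[252.10021098 367.86623273]
[252.44290856 129.8013757 ]
```

View pics/w2.png

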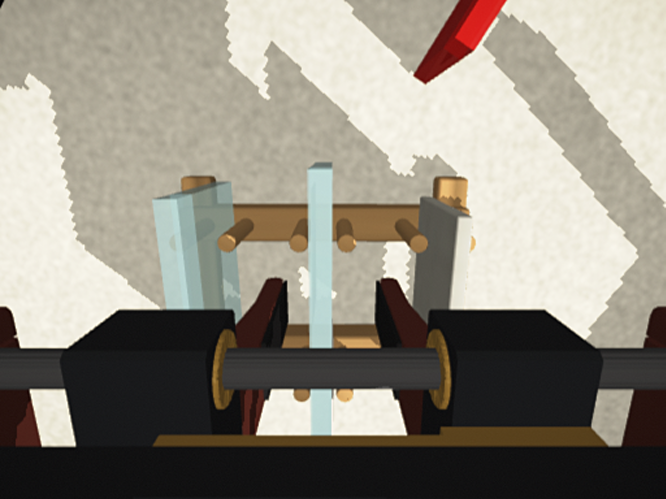

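The wrist view shows both fingers straddling the plate, at about 285 and 380 with the plate at 320. I'll shift 3 mm along −tool y and close.

Call:
servo_tool:
  plan:
    - [[0.1, 0.04, -0.06, 0, 0, 0, 0], [0.5, 0, 0, 0, 0, 0, 0], [1, 0, 0, 0, 0, 0, 0], [1, 0, 0, 0, 0, 0, 0], [1, 0, 0, 0, 0, 0, 0]]

```text
t: 2.75
ee_pos: [545.5, 217.0, 130.9]
orientation: [-0.905, 3.008, 0.0]
ft_force: [0.6, -0.1, 0.5]
width: 16.4
grasp_force: 0.0
```

Call:
servo_tool:
  plan:
    - [[1, 0, 0, 0, 0, 0, 0], [1, 0, 0, 0, 0, 0, 0], [1, 0, 0, 0, 0, 0, 0], [1, 0, 0, 0, 0, 0, 0], [1, 0, 0, 0, 0, 0, 0]]

```text
t: 3.17
ee_pos: [545.4, 217.0, 130.8]
orientation: [-0.905, 3.008, -0.0]
ft_force: [-0.7, 0.3, 2.3]
width: 8.0
grasp_force: 30.0
```

Call:
servo_tool:
  plan:
    - [[1, 0, 0, 0.3, 0, 0, 0], [1, 0, 0, 0.4, 0, 0, 0], [1, 0, 0, 0.5, 0, 0, 0], [1, 0, 0, 0.6, 0, 0, 0], [1, 0, 0, 0.6, 0, 0, 0]]

```text
t: 3.58
ee_pos: [545.0, 217.0, 227.9]
orientation: [0.905, -3.008, 0.0]
ft_force: [-0.2, 0.3, -1.1]
width: 7.9
grasp_force: 30.0
```

Call:
servo_tool:
  plan:
    - [[1, 0, 0, 0.6, 0, 0, 0], [1, 0, 0, 0.6, 0, 0, 0], [1, 0, 0, 0.6, 0, 0, 0], [1, 0, 0, 0.4, 0, 0, 0], [1, 0, 0, 0.2, 0, 0, 0]]

```text
t: 4.0
ee_pos: [546.0, 217.3, 326.0]
orientation: [-0.904, 3.005, 0.0]
ft_force: [1.1, 0.4, -0.6]
width: 8.2
grasp_force: 30.0
```

```bash
python3 - <<'E'
from h import *
o=readout.get_obs();print(o['t'],o['ee_pos'],o['width'],o['grasp_force'],o['qpos'])
c=cam('top'); t=cam('scene'); im=vision.get_image('top')
# palette: ring fit on earlier image
raw=cv2.imread('pics/top1_raw.png'); g=cv2.medianBlur(cv2.cvtColor(raw,cv2.COLOR_BGR2GRAY),3)
C=cv2.HoughCircles(g,cv2.HOUGH_GRADIENT,1,100,param1=80,param2=15,minRadius=22,maxRadius=32)
for q in C[0][:6]: print(q, ray(c,q[:2],14))
raw=cv2.imread('pics/scene1_raw.png');
print(ray(t,np.array((325,396))/1.5,14))
Rc=R.from_rotvec(o['orientation'])
for az in (0,20,30,45):
  h=np.array([np.cos(np.radians(az)),np.sin(np.radians(az)),0]);u=np.array([0,0,1]);s=.5**.5
  z=s*(h-u);y=s*(h+u);M=np.column_stack([np.cross(y,z),y,z])
  rv=(R.from_matrix(M)*Rc.inv()).as_rotvec();print(az,np.degrees(rv),M.round(2).tolist())
E
```

```text
4.0 [545.98092128 217.32267975 325.95011708] 8.157385309403058 29.999744296073914 [ 3.58550060e-01  3.41264788e-01  1.69634774e+00  4.14339782e-05
  1.09995411e+00 -1.79678577e+00]
[294.5 191.5  27.7] [ 588.82294862 -215.61911257   14.        ]
[ 76.5 315.5  28.1] [103.76785736 614.69257555  14.        ]
[243.5 366.5  24.6] [-76.29298739 -18.02718081  14.        ]
[ 597.4340036  -216.81550856   14.        ]
0 [  48.18758855  -25.60352003 -115.84674259] [[-0.0, 0.71, 0.71], [1.0, 0.0, 0.0], [0.0, 0.71, -0.71]]
20 [ 48.95148975 -15.88930102 -97.38561301] [[-0.34, 0.66, 0.66], [0.94, 0.24, 0.24], [0.0, 0.71, -0.71]]
30 [ 48.91186418 -11.27695996 -88.08173411] [[-0.5, 0.61, 0.61], [0.87, 0.35, 0.35], [0.0, 0.71, -0.71]]
45 [ 48.37279661  -4.64333397 -74.05536506] [[-0.71, 0.5, 0.5], [0.71, 0.5, 0.5], [0.0, 0.71, -0.71]]
```

Call:
servo_tool:
  plan:
    - [[1, -0.01, -0.57, 0, 0, 0, -0.98], [1, -0.01, -0.57, 0, 0, 0, -0.98], [1, -0.01, -0.57, 0, 0, 0, -0.98], [1, -0.01, -0.57, 0, 0, 0, -0.98], [1, -0.01, -0.57, 0, 0, 0, -0.98]]

```text
t: 4.47
ee_pos: [542.6, 102.0, 321.6]
orientation: [0.24, -3.13, 0.0]
ft_force: [0.6, 0.3, -1.1]
width: 7.7
grasp_force: 30.0
```

Call:
servo_tool:
  plan:
    - [[1, -0.01, -0.57, 0, 0, 0, -0.98], [1, -0.01, -0.57, 0, 0, 0, -0.98], [1, -0.01, -0.57, 0, 0, 0, -0.98], [1, -0.01, -0.57, 0, 0, 0, -0.98], [1, -0.01, -0.57, 0, 0, 0, -0.98]]

```text
t: 4.88
ee_pos: [540.6, -12.0, 321.6]
orientation: [-0.43, -3.11, 0.0]
ft_force: [-0.0, -0.1, 0.1]
width: 7.7
grasp_force: 30.0
```

Call:
servo_tool:
  plan:
    - [[1, -0.01, -0.57, 0, 0, 0, -0.98], [1, -0.01, -0.57, 0, 0, 0, -0.98], [1, -0.01, -0.57, 0, 0, 0, -0.98], [1, -0.01, -0.57, 0, 0, 0, -0.98], [1, -0.01, -0.57, 0, 0, 0, -0.98]]

```text
t: 5.3
ee_pos: [538.7, -125.9, 321.6]
orientation: [-1.08, -2.948, 0.0]
ft_force: [0.9, 0.3, -1.5]
width: 7.8
grasp_force: 30.0
```

Call:
servo_tool:
  plan:
    - [[1, -0.01, -0.57, 0, 0, 0, -0.98], [1, -0.01, -0.57, 0, 0, 0, -0.98], [1, -0.01, -0.57, 0, 0, 0, -0.98], [1, -0.01, -0.57, 0, 0, 0, -0.98], [1, -0.01, -0.57, 0, 0, 0, -0.98]]

```text
t: 5.72
ee_pos: [536.7, -239.8, 321.5]
orientation: [-1.681, -2.651, 0.0]
ft_force: [1.2, 0.0, 0.2]
width: 7.9
grasp_force: 30.0
```

Call:
servo_tool:
  plan:
    - [[1, 0, 0, -0.1, 0.38, -0.82, 0], [1, 0, 0, -0.2, 0.38, -0.82, 0], [1, 0, 0, -0.3, 0.38, -0.82, 0], [1, 0, 0, -0.3, 0.38, -0.82, 0], [1, 0, 0, -0.3, 0.38, -0.82, 0]]

```text
t: 6.13
ee_pos: [536.8, -238.9, 273.6]
orientation: [1.542, 2.44, 0.487]
ft_force: [1.2, 1.2, -1.1]
width: 7.7
grasp_force: 30.0
```

Call:
servo_tool:
  plan:
    - [[1, 0, 0, -0.3, 0.38, -0.82, 0], [1, 0, 0, -0.3, 0.38, -0.82, 0], [1, 0, 0, -0.3, 0.38, -0.82, 0], [1, 0, 0, -0.3, 0.38, -0.82, 0], [1, 0, 0, -0.2, 0.38, -0.82, 0]]

```text
t: 6.55
ee_pos: [536.5, -238.8, 217.0]
orientation: [1.372, 2.17, 0.899]
ft_force: [-0.5, 1.3, -1.1]
width: 8.1
grasp_force: 30.0
```

```bash
cat > st.py <<'E'
from h import *
o=readout.get_obs();M=R.from_rotvec(o['orientation']).as_matrix()
mid=o['ee_pos']+M@[0,0,77.8]
az=np.radians(25);h=np.array([np.cos(az),np.sin(az),0]);u=np.array([0,0,1]);s=.5**.5
z=s*(h-u);y=s*(h+u);T=np.column_stack([np.cross(y,z),y,z])
print(o['t'],o['qpos'].round(3),o['width'],o['grasp_force'],'mid',mid.round(1),M.round(3).tolist())
print('shift',((np.array([588,-215,155])-T@[0,0,77.8]-o['ee_pos'])/40).round(2),'turn',(np.degrees((R.from_matrix(T)*R.from_matrix(M).inv()).as_rotvec())/5).round(2))
E
python3 st.py
```

```text
6.55 [-0.693  0.484  2.005  1.291  0.731 -2.188] 8.095836179209304 30.000581592321396 mid [ 586.7 -215.6  162.3] [[-0.426, 0.634, 0.645], [0.905, 0.304, 0.298], [-0.007, 0.711, -0.703]]
shift [ 0.04  0.01 -0.18] turn [ 0.05  0.09 -0.04]
```

Call:
servo_tool:
  plan:
    - [[1, 0.04, 0, -0.1, 0.05, 0.09, -0.04], [1, 0, 0, -0.08, 0, 0, 0], [1, 0, 0, 0, 0, 0, 0], [1, 0, 0, 0, 0, 0, 0], [1, 0, 0, 0, 0, 0, 0]]

```text
t: 6.97
ee_pos: [539.7, -238.9, 212.4]
orientation: [1.381, 2.175, 0.897]
ft_force: [0.6, 0.7, -0.9]
width: 8.0
grasp_force: 30.0
```

Call:
servo_tool:
  plan:
    - [[1, 0, 0, 0, 0, 0, 0], [1, 0, 0, 0, 0, 0, 0], [1, 0, 0, 0, 0, 0, 0], [1, 0, 0, 0, 0, 0, 0], [1, 0, 0, 0, 0, 0, 0]]

```text
t: 7.38
ee_pos: [539.0, -238.9, 211.6]
orientation: [1.382, 2.175, 0.898]
ft_force: [-0.9, -0.2, -1.4]
width: 7.7
grasp_force: 30.0
```

```bash
python3 st.py; python3 - <<'E'
from h import *
o=readout.get_obs();M=R.from_rotvec(o['orientation']).as_matrix()
S=np.column_stack([-M[:,0],M[:,1],-M[:,2]]); mid=o['ee_pos']+M@[0,0,77.8]
t=cam('scene');b=(150,130,310,310)
snap('scene','s3',b,3.2)
for x,z in [(-60,35),(46,35),(46,21),(60,21),(60,-35),(-60,-35)]: print(x,z,((proj(t,mid+S@[x,0,z])-b[:2])*3.2).round())
E
```

```text
7.3833 [-0.689  0.495  1.999  1.288  0.726 -2.18 ] 7.69105112363925 29.9998140335083 mid [ 588.8 -215.7  156.5] [[-0.424, 0.641, 0.639], [0.906, 0.301, 0.299], [-0.001, 0.706, -0.709]]
shift [-0.02  0.02 -0.04] turn [ 0.02 -0.02 -0.02]
-60 35 [185. 241.]
46 35 [156. 313.]
46 21 [168. 323.]
60 21 [164. 333.]
60 -35 [212. 374.]
-60 -35 [241. 289.]
```

View pics/s3.png

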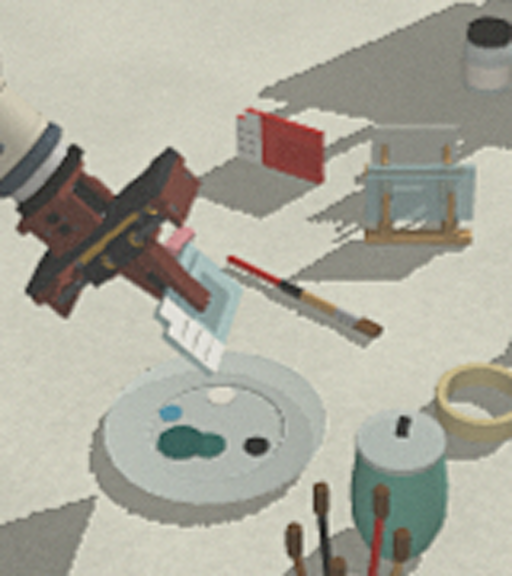

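The scene view shows the slide held over the palette. The notch is at the lower-left corner near (163,310), the white label faces up towards the stool, and the outline matches the prediction. The blank, panel, brush and eraser haven't moved.

```bash
python3 -c "
from workcell import close_job
print(close_job())"
```

```text
the job is handed in; nothing more can be done
None
```

I handed the job in with the notched slide held still about 15 cm above the palette centre, level and tipped 45° with the notched edge up; I aimed the label face about 6° off the stool's direction, since the stool and the reader point lie in different directions.

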